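# Load the slide case into the reader

## Robot

A 6-joint arm with a two-finger parallel gripper is mounted at the origin on a cart in front of the work surface, level with it; the furniture and walls round the work are solid. World frame = base frame: x ahead of the robot, y to its left, z up, the work surface at z = 0. Lengths are in m, angles in rad, forces in N, time in s.
With the tool pointing down it reaches from about 0.275 to 0.875 m from the base axis. Payload 12.5 kg.
Tool frame: the origin (TCP) lies at the very end of the fingers, on their centre line; the grasp point (between the pads) lies 19 mm behind it; z points along the fingers, y is the line along which they close (so a half turn about z gives the same grasp; the last joint's range is limited). The gripper opens to 85 mm and grips with 20 to 120 N. Pads are 22 mm wide; open, the fingers measure 114 mm over their backs; the gripper's body (76 mm by 85 mm) begins 54 mm behind the grasp point. The pads swing forward as they close: fully open they stand 13 mm farther back than shut.
Start: joints at [-1.269, 0.351, 1.652, -0, 1.139, -0.085], TCP at [0.207, -0.509, 0.231] pointing down, gripper open.
Joint ranges: [-2.75, 2.75], [-0.79, 2.1], [0.01, 2.65], [-1.57, 4.71], [0.07, 3.14], [-2.87, 2.87]. Speed limits (rad/s): [2.22, 2.22, 2.79, 3.14, 3.14, 3.14].

## Interface

Orientations are given as a 3x3 rotation matrix whose columns are the frame's x, y, z axes.
In Python, from bench import manip gives the robot as it stands. Calls block until the motion is done:
- manip.move_ptp(position, orientation): joint-space move of the TCP to a pose.
- manip.move_l(position, attitude=None, max_speed=0.15): straight line of the TCP; attitude=None keeps the orientation; max_speed is the mean speed in m/s.
- manip.move_j(angles): joint-space move.
- manip.set_gripper(opening, effort=None): opening from 0.0 (shut) to 1.0 (fully open); effort is the grip in N (None keeps the last); returns when the fingers have stopped.
- manip.dwell(seconds).
- manip.inverse_kinematics(position, orientation): joint angles nearest the present ones, or None.
- manip.grab_frame(name): name is "scene" or "top" or "wrist"; returns (picture, depth): 384x512x3 uint8, red, green, blue; 384x512 float32, m along the optical axis (not along the pixel's ray), 0 where there is no reading.
- manip.get_calibration(name): a dict with "camera_matrix" (3x3 intrinsics, pixels), "R" (3x3) and "t" (3): a world point X has camera coordinates R X + t. Camera axes: x right, y down, z forward; pixel columns grow to the right and rows downward; lengths in m; the calibration is good to about 2 mm. The wrist camera is an equidistant fisheye: a pixel r from the principal point sees the ray r / f radians off the axis. A picture is of the moment at which its call begins: read the wrist's pose just before it. get_calibration takes no time and is no camera call; for the wrist camera it gives the pose at the moment of the call.
A pose or a line that the arm cannot do raises manip.Unreachable and nothing moves.
- manip.sign_off(): hands the job in; it is judged then, once.
Trained networks look in the newest picture that a camera, given by its name, has taken for a name from the list of things; names that differ only in an ending like _2 or _b are one class to them, and where a whole thing is asked for, a point or a joint stands for the part that bears it (a point fixed in the world has none). Each returns a list of dicts, best first, with "confidence" (0 to 1); they miss things now and then, are a little off and sometimes report something else, mostly with a low value. They report only what shows in the picture. A call takes as long as a camera call. They do not tell look-alikes from the thing itself.
- manip.look_for(camera, name): "at" ([x, y, z] in m, in world coordinates, good to about 4 mm: the middle of the surface that is visible of it).
Readings, each from a call of its own:
- manip.current_time(): time.
- manip.current_qpos(): joint angles.
- manip.current_joint_vel(): joint speeds.
- manip.current_joint_torque(): joint torques, N m.
- manip.current_ee_pos(): TCP position.
- manip.current_tcp_rot(): TCP orientation.
- manip.current_force(): force on the tool from outside, world axes, zero at the start.
- manip.current_ft_torque(): the same for the moment, N m.
- manip.current_grip_width(): opening from 0.0 (shut) to 1.0 (fully open).
- manip.current_grip_force(): force on a finger pad.
Only numpy, scipy, OpenCV 4.12 (cv2) and the standard library are available. Lean on these libraries where they do the work, as an engineer would, in place of code of your own. Each camera call takes 0.05 s, during which the arm holds its last target. There are 200 camera calls.

## Task

Slide the flat, pale slide case lengthwise into the slot in the front of the white slide reader, pushing until you feel it come up against the stop hidden inside. Leave it lying flat in the slot, fully home, and let go; leave the tissue packet and the note block where they are.

Things in the scene. Friction and masses are not known exactly. Their poses are not given: they have to be found in the camera images.
- case_center (a point): Centre, 4 mm above the bench, of the slide case: a loose flat white-topped pale-grey case, 36 wide (its x) x 84 long (its y) x 9 high mm, 40 g, lying flat on the bench. Either end may go in first. When home its leading 40 mm are inside the slot and 44 mm stick out: hold or push it by the rear half, at least 22 mm behind its centre, so that the fingers stay clear of the reader.
- slot_mouth (a point): Middle of the slot's mouth, 9 mm up; x points into the slot, z up. The slot is in the front face of the slide reader: a fixed white box 120 deep x 100 wide x 36 high mm, dark display on top. It has no floor (the case slides in along the bench), is 18 mm high, narrows from 58 mm wide to 46 mm 12 mm in, and ends in a rigid stop 40 mm in. Case home: its centre is 2 mm outside the mouth.
- packet: Bystander: white and green packet of lens tissue, 65 x 100 x 14 mm, loose; origin at the centre of its underside, y along its length.
- notes: Bystander: yellow block of sticky notes, 76 x 76 x 23 mm, loose; origin at the centre of its underside.
There are look-alikes about, which are no part of the job. What is shaped like the part that bears case_center but orange, red or yellow is not meant.

How it is judged:
On the way:
1. the case is pushed home and presses against the stop in the slot (more than 0.5 N) (x of case_center in the frame of slot_mouth above -0.012 m and y of case_center in the frame of slot_mouth between -0.012 and 0.012 m and height (world z) of case_center below 0.012 m and angle between the y axis of case_center and the x axis of slot_mouth, either way round below 0.26 rad and contact force between case and reader above 0.5 N).
At the end, for the whole second after the job is handed in: The case lies flat and at rest in the slot, lengthwise (within 15 degrees) and within 12 mm of the slot's middle line, its leading end within 10 mm of the stop; packet and note block within 30 mm of where they were (x of case_center in the frame of slot_mouth above -0.012 m and y of case_center in the frame of slot_mouth between -0.012 and 0.012 m and height (world z) of case_center below 0.012 m and angle between the y axis of case_center and the x axis of slot_mouth, either way round below 0.26 rad and linear speed of case below 0.01 m/s and distance of each of packet, notes from where it was at the start of the episode below 0.03 m); the robot touches nothing.
It fails at once if the tissue packet or the note block is shoved more than 30 mm (distance of any of packet, notes from where it was at the start of the episode above 0.03 m).
It also fails if it takes over 38 s, if anything falls off the work surface, if the arm or the gripper's body presses on something with over 40 N, if the wrist force passes 120 N, or if a joint passes its speed limit or range.

## Working session

There is one attempt and no reset: what is moved stays moved. The work goes in short steps, each a Python script; the robot and the scene stay as the last script left them, time stands still between calls to the robot, and variables do not carry over. Pictures are saved under pics/ and viewed, at most 10 in all, crops included, and the job is handed in when it is done.

```bash
mkdir -p pics
python3 - <<'E'
from bench import manip
import cv2,numpy as np
for c in ["top","scene"]:
    p,d=manip.grab_frame(c); cv2.imwrite(f"pics/{c}0.png",p[:,:,::-1]); np.savez(f"pics/{c}0.npz",p=p,d=d)
    k=manip.get_calibration(c); print(c,k)
    for n in ["case_center","slot_mouth","packet","notes"]:
        print(n,[(np.round(r["at"],3),round(r["confidence"],2)) for r in manip.look_for(c,n)])
print(manip.current_time())
E
```

```text
top {'camera_matrix': array([[468.09581001,   0.        , 247.12053954],
       [  0.        , 468.09581001, 195.20187862],
       [  0.        ,   0.        ,   1.        ]]), 'R': array([[-7.10665040e-03, -9.99974746e-01,  5.30337024e-05],
       [-9.92406808e-01,  7.04635382e-03, -1.22796890e-01],
       [ 1.22793415e-01, -9.25305573e-04, -9.92431822e-01]]), 't': array([-0.11268999,  0.52477628,  0.97250076])}
case_center [(array([ 0.363, -0.049,  0.006]), 0.91), (array([0.566, 0.12 , 0.015]), 0.88), (array([0.403, 0.092, 0.009]), 0.83), (array([0.694, 0.108, 0.009]), 0.65), (array([ 0.456, -0.197,  0.007]), 0.64)]
slot_mouth [(array([ 0.611, -0.029,  0.035]), 0.64)]
packet [(array([ 0.518, -0.35 ,  0.014]), 0.85)]
notes [(array([ 0.636, -0.226,  0.02 ]), 0.74)]
scene {'camera_matrix': array([[348.3988125 ,   0.        , 264.47096567],
       [  0.        , 348.3988125 , 189.58161044],
       [  0.        ,   0.        ,   1.        ]]), 'R': array([[ 0.76913284, -0.63870137, -0.02225382],
       [-0.31895785, -0.35345321, -0.87939565],
       [ 0.55380553,  0.68347011, -0.47557129]]), 't': array([-0.48967239,  0.17549685,  0.75189702])}
case_center [(array([ 0.449, -0.201,  0.008]), 0.55), (array([0.391, 0.094, 0.007]), 0.53), (array([ 0.354, -0.057,  0.007]), 0.47)]
slot_mouth []
packet [(array([ 0.51 , -0.364,  0.013]), 0.79)]
notes [(array([ 0.64 , -0.262,  0.027]), 0.68)]
0.5
```

View pics/top0.png

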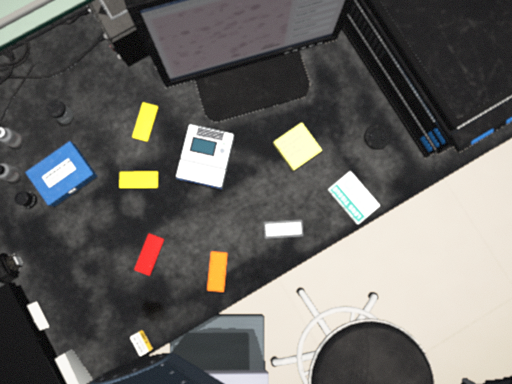

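View pics/scene0.png

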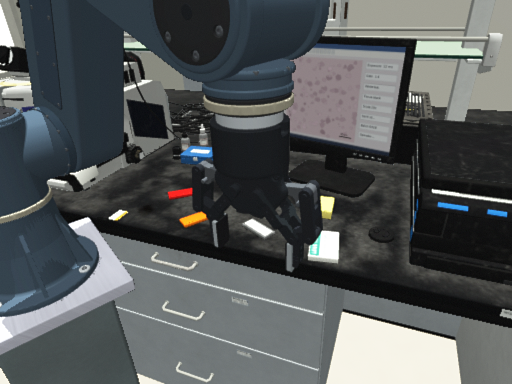

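```bash
cat > h.py <<'E'
import numpy as np,cv2
from bench import manip
def top(): 
    p,d=manip.grab_frame("top"); k=manip.get_calibration("top"); return p,d,k
def px2w(uv,k,z):
    uv=np.atleast_2d(uv).astype(float); r=np.c_[uv,np.ones(len(uv))]@np.linalg.inv(k["camera_matrix"]).T@k["R"]
    c=-k["R"].T@k["t"]; return c+r*((z-c[2])/r[:,2])[:,None]
E
python3 - <<'E'
from h import *
f=np.load("pics/top0.npz");p,d=f["p"],f["d"];k=manip.get_calibration("top")
def rect(x0,y0,x1,y1,z,th):
    m=np.zeros(p.shape[:2],np.uint8); m[y0:y1,x0:x1]=(p[y0:y1,x0:x1].min(2)>th)
    n,l,s,c=cv2.connectedComponentsWithStats(m); i=1+s[1:,4].argmax()
    v,u=np.where(l==i); w=px2w(np.c_[u,v],k,z)
    r=cv2.minAreaRect((w[:,:2]*1000).astype(np.float32)); print(r,np.round(cv2.boxPoints(r)))
rect(255,210,312,248,.009,70); rect(255,210,312,248,.009,120)
rect(170,118,240,195,.036,70); rect(170,118,240,195,.036,150)
a=cv2.resize(p[110:200,165:245],None,fx=5,fy=5,interpolation=cv2.INTER_CUBIC)
b=cv2.resize(p[205:255,250:320],None,fx=5,fy=5,interpolation=cv2.INTER_CUBIC)
o=np.zeros((450,760,3),np.uint8);o[:,:400]=a;o[:250,405:755]=b
cv2.imwrite("pics/crop.png",o[:,:,::-1])
E
```

```text
((453.42291259765625, -194.3513641357422), (122.71574401855469, 80.4854965209961), 89.59285736083984) [[ 413. -255.]
 [ 493. -256.]
 [ 494. -133.]
 [ 414. -133.]]
((453.1981201171875, -194.09268188476562), (36.59128952026367, 83.70458984375), 3.2696313858032227) [[ 433. -153.]
 [ 437. -237.]
 [ 474. -235.]
 [ 469. -151.]]
((618.3715209960938, -31.261581420898438), (115.37010192871094, 141.02139282226562), 76.9677505493164) [[ 537.  -72.]
 [ 674. -103.]
 [ 700.    9.]
 [ 563.   41.]]
((611.5833129882812, -25.359874725341797), (102.18385314941406, 121.86568450927734), 76.77900695800781) [[541. -61.]
 [659. -89.]
 [683.  10.]
 [564.  38.]]
```

View pics/crop.png

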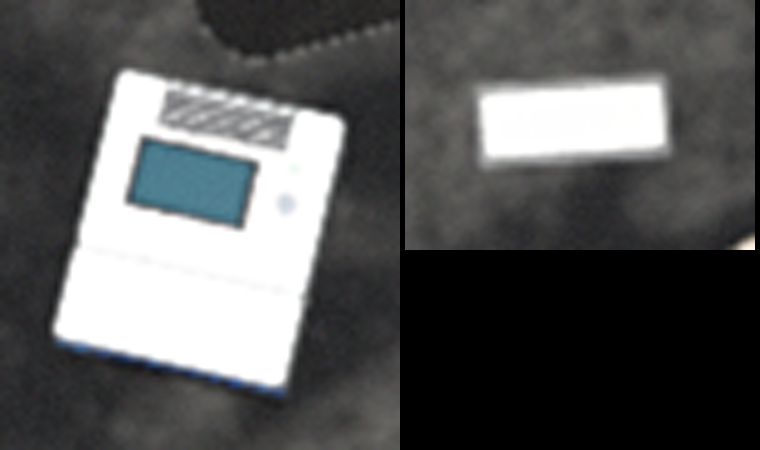

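The candidates, by pixel in the top view, are orange (217,271), red (149,254), yellow (145,121) and (138,180), and white/grey (283,229). Only the white-topped, grey-edged one at (283,229) fits, and the crop confirms it. The reader is at (205,156). Its vents are at the far end, so the blue-trimmed edge towards the robot is the front.

```bash
cat >> h.py <<'E'
def R(psi):
    c,s=np.cos(psi),np.sin(psi); return np.array([[c,s,0],[s,-c,0],[0,0,-1.]])
CASE=np.array([.4532,-.1941]); CY=np.deg2rad(-86.73)      # leading direction of the case
RD=np.deg2rad(-13.22); DIR=np.array([np.cos(RD),np.sin(RD)]); MOUTH=np.array([.6116,-.0254])-.060*DIR
B=.032
E
python3 - <<'E'
from h import *
print(manip.current_time(), manip.current_tcp_rot().round(2).tolist(), MOUTH)
g=CASE-B*np.array([np.cos(CY),np.sin(CY)]); h=MOUTH-(.002+B)*DIR
for o in (0,np.pi):
    print(o,g,h,manip.inverse_kinematics([*g,.001],R(CY+o)),manip.inverse_kinematics([*h,.003],R(RD+o)))
E
```

```text
0.5 [[0.93, 0.38, 0.0], [0.38, -0.93, 0.0], [0.0, -0.0, -1.0]] [ 0.55319005 -0.01167856]
0 [ 0.45137468 -0.1621521 ] [ 0.52009108 -0.00390307] [-4.41988035e-01  6.09442936e-01  1.97125366e+00 -4.44089210e-16
  5.60896057e-01  2.64253235e+00] [-9.70288920e-02  6.49729840e-01  1.86667544e+00 -4.44089210e-16
  6.25187376e-01  1.70449996e+00]
3.141592653589793 [ 0.45137468 -0.1621521 ] [ 0.52009108 -0.00390307] [-4.41988035e-01  6.09442936e-01  1.97125366e+00 -4.44089210e-16
  5.60896057e-01 -4.99060301e-01] [-9.70288920e-02  6.49729840e-01  1.86667544e+00 -4.44089210e-16
  6.25187376e-01 -1.43709269e+00]
```

Using the +π variant, since both joint 6 values sit well inside its range.

Run:
```python
from h import *
g=CASE-B*np.array([np.cos(CY),np.sin(CY)]); o=R(CY+np.pi)
manip.move_ptp([*g,.10],o)
manip.set_gripper(.65,30)
p,d,k=top(); 
w,_=manip.grab_frame("wrist"); cv2.imwrite("pics/w1.png",w[:,:,::-1])
manip.move_l([*g,.012],max_speed=.1); print(manip.current_force())
for z in (.007,.004,.001):
    manip.move_l([*g,z],max_speed=.03); f=manip.current_force(); print(z,f)
    if f[2]>8: break
manip.set_gripper(0,30)
print(manip.current_grip_width(),manip.current_grip_force(),manip.current_force(),manip.current_ee_pos(),manip.current_time())
```

```text
[ 0.03829038 -0.08887149  0.00323903]
0.007 [-0.56155619  0.0119475  -0.15761744]
0.004 [0.38811907 1.0941161  0.35116602]
0.001 [ 0.51333904 -0.84365106 -0.41413515]
0.4104331537165702 29.90458846092224 [-1.28735987  0.39946422  4.7338426 ] [ 0.45139924 -0.16214808  0.00121249] 4.8
```

View pics/w1.png

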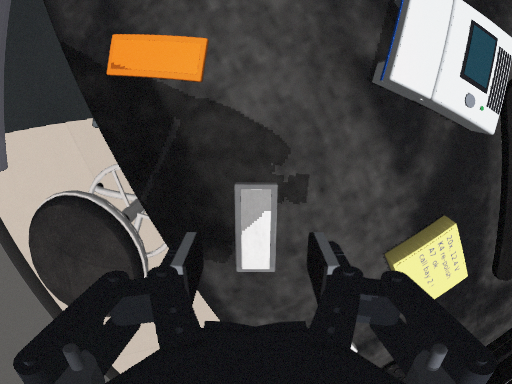

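The case sits centred between the fingers at about (256,228), and the grip closed at about 35 mm. Next I lift slightly, carry it to the front of the mouth, and look.

Run:
```python
from h import *
p0=manip.current_ee_pos()
manip.move_l([p0[0],p0[1],.025],max_speed=.08)
s=MOUTH-(.042+.022+B)*DIR
manip.move_l([*s,.025],R(RD+np.pi),max_speed=.08)
manip.move_l([*s,.006],max_speed=.05)
p,d,k=top(); np.savez("pics/t2.npz",p=p,d=d)
w,_=manip.grab_frame("wrist")
cv2.imwrite("pics/t2.png",np.hstack([cv2.resize(p[110:250,150:280],(390,420),interpolation=cv2.INTER_CUBIC),cv2.resize(w,(410,420))])[:,:,::-1])
print(manip.current_grip_width(),manip.current_force(),manip.current_ee_pos(),manip.current_time())
```

```text
0.40931264085801733 [-0.29406868 -0.88896747 -0.40312774] [0.45983274 0.01028541 0.00609173] 8.1917
```

View pics/t2.png

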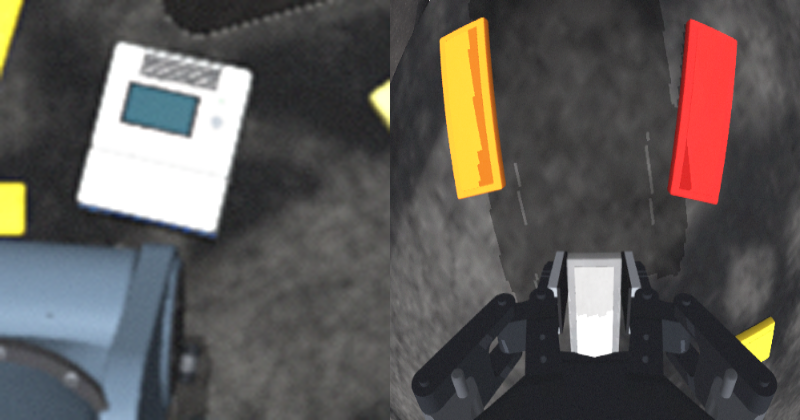

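The wrist view shows the case held square between the fingers, about (595,305) in the composite. The arm hides it from the top camera. The lateral margin is about ±5 mm with a funnel, so I insert under force monitoring.

Run:
```python
from h import *
s=MOUTH-(.042+.022+B)*DIR; N=np.array([-DIR[1],DIR[0]])
manip.move_l([*s,.003],max_speed=.05)
f0=manip.current_force(); t=0
for t in [.015,.022,.029,.036,.043,.050]+list(np.arange(.053,.074,.002)):
    manip.move_l([*(s+t*DIR),.003],max_speed=.04)
    f=manip.current_force()-f0; a,l=f[:2]@DIR,f[:2]@N
    print(round(t,3),round(a,1),round(l,1),round(f[2],1))
    if a<-5 or abs(l)>15: break
print(manip.current_grip_width(),manip.current_ee_pos(),manip.current_time())
```

```text
0.015 0.3 -0.4 -0.1
0.022 -0.8 -0.7 -0.0
0.029 0.5 -0.6 0.5
0.036 0.1 -1.0 -0.5
0.043 -0.7 -1.4 -0.3
0.05 0.4 -0.4 1.2
0.053 -0.2 0.0 0.3
0.055 0.4 -0.8 -0.5
0.057 0.7 -0.6 0.7
0.059 0.9 -0.2 -0.1
0.061 -0.0 -0.8 -0.1
0.063 -3.2 -0.1 0.5
0.065 -9.6 0.2 -0.1
0.4125556523862061 [ 0.52065286 -0.00408901  0.00222829] 12.3417
```

Axial force rose at 62–63 mm of travel, where the stop was expected, with no lateral load. Releasing and checking.

Run:
```python
from h import *
manip.set_gripper(.62,30)
p=manip.current_ee_pos()
manip.move_l([p[0],p[1],.12],max_speed=.1)
manip.move_ptp([.32,-.25,.25],R(RD+np.pi))
p,d,k=top()
m=np.zeros(p.shape[:2],np.uint8); m[110:260,165:245]=255
cv2.imwrite("pics/t3.png",cv2.resize(p[105:255,150:310],(800,750)[:2],interpolation=cv2.INTER_CUBIC)[:600,:,::-1])
# visible case part: light pixels below the front edge, seen as height 9 mm
v,u=np.where((p.min(2)>130)); w=px2w(np.c_[u,v],k,.009)[:,:2]-MOUTH
N=np.array([-DIR[1],DIR[0]]); q=np.c_[w@DIR,w@N]*1000
q=q[(q[:,0]>-70)&(q[:,0]<-14)&(abs(q[:,1])<40)]
print(len(q),q.min(0),q.max(0),cv2.minAreaRect(q.astype(np.float32)))
for n in ("packet","notes"): print(n,[(r["at"].round(3) if hasattr(r["at"],"round") else r["at"]) for r in manip.look_for("top",n)][:1])
print(manip.current_force(),manip.current_time())
```

```text
204 [-42.94038241 -16.64034921] [-14.12381883  17.65467227] ((-28.517162322998047, 0.47561073303222656), (28.71272850036621, 34.329071044921875), 0.25262248516082764)
packet [[0.5186, -0.3521, 0.0137]]
notes [[0.6344, -0.23, 0.0219]]
[-0.40297967  0.10971621  0.4341785 ] 15.425
```

View pics/t3.png

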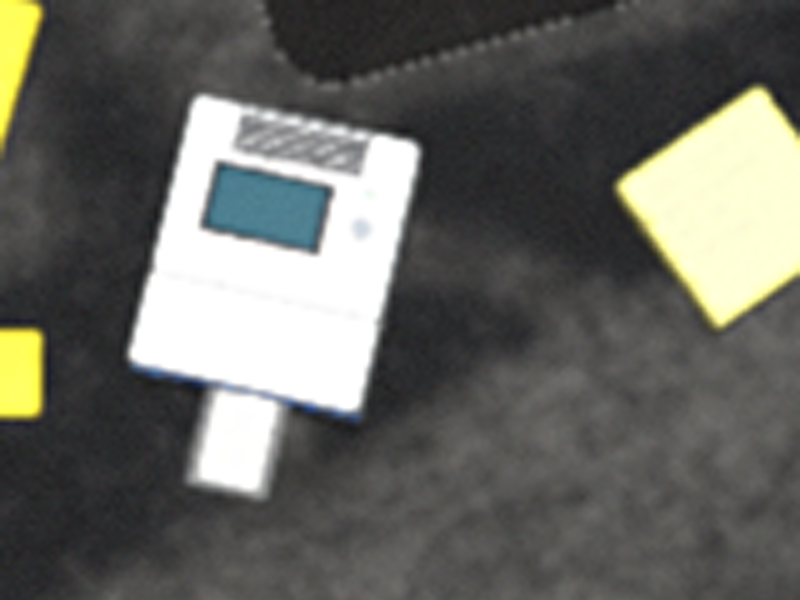

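The case sits straight in the slot, with its rear end at about (230,490). About 43 mm sticks out, 0.5 mm off the middle line, and the bystanders have not moved. Handing in.

```bash
python3 -c "
from bench import manip
print(manip.sign_off())"
```

```text
the job is handed in; nothing more can be done
None
```

The slide case was pushed against the stop (about 10 N felt) and released flat in the slot, fully home and about 0.5 mm off the middle line; the packet and note block did not move, and the job is handed in (no verdict came back).

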